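# Load the kit plate with ball weights and hold it end-on to the tying vise

### The arm

A 6-joint arm with a two-finger parallel gripper is mounted at the origin on the work surface. World frame = base frame: x ahead of the robot, y to its left, z up, the work surface at z = 0. Lengths are in m, angles in rad, forces in N, time in s.
With the tool pointing down it reaches from about 0.25 to 0.775 m from the base axis. Payload 4 kg.
Tool frame: the origin (TCP) lies at the very end of the fingers, on their centre line; the grasp point (between the pads) lies 19 mm behind it; z points along the fingers, y is the line along which they close (so a half turn about z gives the same grasp; the last joint's range is limited). The gripper opens to 94 mm and grips with 3 to 60 N. Pads are 16 mm wide; open, the fingers measure 119 mm over their backs; the gripper's body (75 mm by 177 mm) begins 78 mm behind the grasp point.
Start: joints at [-1.341, 0.087, 1.371, -0, 1.684, -0.103], TCP at [0.18, -0.52, 0.206] pointing down, gripper open.
Joint ranges: [-3.1, 3.1], [-0.76, 2.03], [0.27, 2.55], [-1.08, 4.22], [0.17, 2.65], [-2.57, 2.57]. Speed limits (rad/s): [2.79, 2.79, 3.14, 3.14, 3.14, 3.14].

### API

Orientations are given as [roll, pitch, yaw] about the fixed x, y, z axes, in that order (R = Rz(yaw) Ry(pitch) Rx(roll)).
In Python, from bench import robot, snapshot, finder gives the robot as it stands.
- The arm moves only by the tool drive_tool, never from a script. Its argument "deltas" is text: rows parted by semicolons, each of 7 numbers parted by spaces: the shift along the tool's x, y, z each as a share of 100 mm, from -1 to 1, then the turn, a rotation vector about the tool's x, y, z each as a share of 90 degrees, from -1 to 1, then the finger opening in mm, from 0 to 94. In form: tx ty tz rx ry rz gripper; .... A call has 1 to 5 rows; each row is the pose to reach, as a shift and turn from the pose commanded when the call began, along the tool's axes at that moment; what a row does not reach only later rows make up. A row lasts 1/10 s, in which the tool goes at most 50 mm and 8.59 degrees, less where a joint would pass 70% of its speed; a pose out of reach is approached as far as the arm can. A call with a number of a shift or a turn outside -1 to 1 is refused whole. A call with a gripper value outside its range is refused whole. The fingers move at their own pace and stop on an object; the grip force is fixed at half the most. Time passes only in rows, so rows that repeat a pose let the fingers close. It gives the time, the measured TCP pose, the force, the opening and the grip force at its end, in the units of the state.
- robot.get_obs(): the state, without advancing time (a new reading comes with each control period).
- snapshot(name): name is "scene" or "top" or "wrist"; returns a dict with "img" (420x560x3 uint8, red, green, blue), "fx", "fy", "cx", "cy" (pixels), "T" (4x4, takes a point from camera to world coordinates); the wrist camera has in their place "hand_eye" (4x4, takes a point from camera to tool coordinates, whose origin is the TCP and whose axes are the flange's). Camera axes: x right, y up, looking along -z (the intrinsics and any distortion apply to the point x, -y, -z); pixel columns grow to the right and rows downward; lengths in m; the calibration is good to about 2 mm. A picture is of the moment at which its call begins: read the wrist's pose just before it. There is no depth.
- robot.close_job(): hands the job in; it is judged then, once.
Trained networks look in the newest picture that a camera, given by its name, has taken for a name from the list of things; names that differ only in an ending like _2 or _b are one class to them, and where a whole thing is asked for, a point or a joint stands for the part that bears it (a point fixed in the world has none). Each returns a list of dicts, best first, with "confidence" (0 to 1); they miss things now and then, are a little off and sometimes report something else, mostly with a low value. They report only what shows in the picture. A call takes as long as a camera call. They do not tell look-alikes from the thing itself.
- finder.look_for(camera, thing): "xy" ([column, row] in pixels, amid what is visible of it).
- finder.masks_of(camera, thing): "region" (420x560 bool, what is visible of it) and "xy" ([column, row] in pixels, amid what is visible of it).
- finder.landmark_of(camera, thing): "xy" ([column, row] in pixels: a listed point, or the origin of a listed thing).
The state is a dict: "time": time; "joint_positions": joint angles; "qvel": joint speeds; "joint_torque": joint torques, N m; "tool_pos": TCP position; "ee_rot": TCP orientation; "wrist_force": force on the tool from outside, world axes, zero at the start; "wrist_torque": the same for the moment, N m; "width": finger opening in m; "finger_force": force on a finger pad.
Only numpy, scipy, OpenCV 4.12 (cv2) and the standard library are available. Lean on these libraries where they do the work, as an engineer would, in place of code of your own. Each camera call takes 0.05 s, during which the arm holds its last target. There are 200 camera calls.

### The job

Load the wooden kit plate on the white board: take the two large lead ball weights from the drilled block (leave the small one) and set one in the well at each end of the plate, without disturbing the large ball that lies loose in the dished middle. Then lift the plate level off the board and, in the air, turn it through a quarter turn so that one of its ends points at the jaws of the vise, the loose ball staying near the centre of its dish all the while. Finish still holding the plate level and steady, a hand's breadth above the board, with all three balls in place and the other things on the bench left where they are.

Things in the scene. Friction and masses are not known exactly. Their poses are not given: they have to be found in the camera images.
- plate: Loose wooden kit plate, 158 (its x) x 58 (y) x 24 mm, upright sides, 0.11-0.22 kg. In its top a shallow round dish 47 mm across, 6 deep, in the middle, and at each end (56 mm along x) a well 27 mm across, 6 deep; ends alike. Wells slope 23 degrees, dish 8 at its middle. Origin: centre of underside. Lies broadside to the vise. Gripped from above over its 58 mm width; 30 N carries it loaded.
- plate_dish (a point): The centre of the dish, at the height where the centre of a large ball resting there lies: 29 mm above the plate's underside, on its vertical axis. Its axes are the plate's.
- plate_well_a (a point): Where the centre of a large ball lies when seated in the well at the plate's +x end: 30 mm above the plate's underside (6 mm above its top face).
- plate_well_b (a point): The same for the well at the plate's -x end.
- ball_mid: Lead ball, 22 mm in diameter, 60 g, lying loose in the dish of the plate; it rolls almost freely. Origin: its centre (its axes turn as it rolls).
- ball_1: Lead ball weight, 22 mm in diameter, 60 g, resting in a hole of the block, its centre 8 mm above the block's top face. A grip of 15 N holds it. Origin: its centre.
- ball_2: The second lead ball weight of 22 mm and 60 g, alike, in another hole of the block. Origin: its centre.
- ball_small: Small lead ball, 17 mm in diameter, 29 g, in the remaining hole of the block, sunk deeper (its centre 4 mm above the block's top face). To be left there. Origin: its centre.
- block: Fixed wooden block, 50 mm (its x) by 190 mm (its y), 24 mm high, with three holes of 15 mm in a row along its y at -60, 0 and +60 mm, a ball on each. Which ball is where varies. Origin: centre of its underside.
- board: Fixed white plastic work board, 180 mm (its x) by 240 mm (its y), 4 mm thick, on the bench. Origin: centre of its underside. The plate lies near its middle.
- vise: Fixed pedestal tying vise: steel base 150 mm (its x) by 110 mm, 14 mm high, an upright post and a slanting head, about 185 mm high overall with the bare jig it holds reaching 220 mm. Origin: centre of the base's underside. Its jaws are on its -x side, towards the board.
- vise_jaws (a point): Tip of the vise's jaws, about 45 mm towards the board (-x) from the vise's origin and 177 mm above the bench, about 0.2 m from the middle of the plate.
- spool: Thread spool standing on its end, 30 mm in diameter, 35 mm high. Origin: centre of its underside. Leave alone.
- bead_jar: Clear jar of brass beads with a black lid, 51 mm in diameter, 64 mm high. Origin: centre of its underside. Leave alone.
- lacquer: Small amber lacquer bottle, 32 mm in diameter, 70 mm high. Origin: centre of its underside. Leave alone.
- hook_box: Flat clear hook box, 95 by 65 mm, 18 mm high. Origin: centre of its underside. Leave alone.
- cutters: Side cutters lying flat, about 145 mm long (its x, handles to -x), 55 mm wide, 13 mm high. Origin: near the middle, on the underside. Leave alone.
- jig_head: Finished lead jig head with its hook, lying in a corner of the board: an 18 mm ball, hook reaching 46 mm along its x. Origin: on the underside below the ball. Leave alone.
There are look-alikes about, which are no part of the job. What is shaped like the block but green or red is not meant.

How it is judged:
By the outcome, as a careful person would: the job done as asked, in the order asked, and still so for the second after the job is handed in, while the arm keeps its last pose, push and grip.
It also fails if it takes over 64 s, if anything falls off the work surface, if the arm or the gripper's body presses on something with over 40 N, if the wrist force passes 120 N, or if a joint passes its speed limit or range.

## Working session

There is one attempt and no reset: what is moved stays moved. The work goes in short steps, Python scripts to look and compute and a tool call to move; the robot and the scene stay as the last step left them, time stands still between calls to the robot, and variables do not carry over. Pictures are saved under pics/ and viewed, at most 10 in all, crops included, and the job is handed in when it is done.

Besides the shell and the picture viewer there is one more tool, called after "Emit:" in YAML: its name, and indented under it one key for each argument. drive_tool: Moves the arm, as the interface text tells. Shift numbers are shares of 100 mm and turn numbers shares of 90 degrees, none past 1 either way. Its arguments: {"type":"object","properties":{"deltas":{"type":"string"}},"required":["deltas"]}

```bash
ls; mkdir -p pics; cat > h.py <<'E'
import numpy as np, cv2
from bench import robot, snapshot, finder
from scipy.spatial.transform import Rotation as R
def ray(s,uv,T=None):
    T=s["T"] if T is None else T
    d=np.array([(uv[0]-s["cx"])/s["fx"],-(uv[1]-s["cy"])/s["fy"],-1.])
    return T[:3,3],T[:3,:3]@d
def atz(s,uv,z,T=None):
    o,d=ray(s,uv,T); return o+d*(z-o[2])/d[2]
def proj(s,p,T=None):
    T=s["T"] if T is None else T
    c=np.linalg.inv(T)@np.r_[p,1]
    return np.array([s["cx"]+s["fx"]*c[0]/-c[2], s["cy"]-s["fy"]*c[1]/-c[2]])
def wT(s,o):
    T=np.eye(4);T[:3,3]=o["tool_pos"];T[:3,:3]=R.from_euler('xyz',o["ee_rot"]).as_matrix()
    return T@s["hand_eye"]
E
python3 - <<'E'
from h import *
o=robot.get_obs();print(o["time"],o["tool_pos"],o["ee_rot"],o["width"])
for c in("scene","top"):
    s=snapshot(c);cv2.imwrite(f"pics/{c}0.png",s["img"][:,:,::-1]);print(c,{k:v for k,v in s.items() if k not in("img",)})
    for t,z in(("plate",.016),("plate_dish",.033),("plate_well_a",.034),("ball_1",.032),("ball_mid",.033),("ball_small",.028),("block",0),("vise_jaws",.177),("vise",0),("board",0)):
        for f in ("look_for","landmark_of"):
            try:
                for d in getattr(finder,f)(c,t)[:4]: print(t,f,np.round(d["xy"]),round(d["confidence"],2),atz(s,d["xy"],z).round(4))
            except Exception as e: print(t,f,e)
print(robot.get_obs()["time"])
E
```

```text
pics
0.0 [ 0.17953808 -0.51928928  0.20430204] [-3.13938056e+00 -1.96400131e-04  3.32790490e-01] 0.09384171019119128
scene {'fx': 431.96917958078205, 'fy': 431.96917958078205, 'cx': 276.11202840608564, 'cy': 213.85154105784073, 'T': array([[-0.38180267, -0.61996546,  0.68547031,  1.25092147],
       [ 0.9241568 , -0.2459024 ,  0.29234606,  0.38963417],
       [-0.01268567,  0.74510055,  0.66683149,  0.81842617],
       [ 0.        ,  0.        ,  0.        ,  1.        ]])}
plate look_for [193. 204.] 0.55 [ 0.477  -0.1995  0.016 ]
plate landmark_of [195. 208.] 0.76 [ 0.4892 -0.1853  0.016 ]
plate landmark_of [174. 258.] 0.3 [ 0.6748 -0.1358  0.016 ]
plate_dish look_for [194. 204.] 0.92 [ 0.4886 -0.1866  0.033 ]
plate_dish look_for [166. 177.] 0.33 [ 0.4106 -0.3311  0.033 ]
plate_dish landmark_of [194. 199.] 0.79 [ 0.4717 -0.1965  0.033 ]
plate_well_a look_for [191. 204.] 0.57 [ 0.4962 -0.1909  0.034 ]
plate_well_a landmark_of [198. 210.] 0.95 [ 0.5099 -0.1621  0.034 ]
plate_well_a landmark_of [185. 187.] 0.69 [ 0.4334 -0.2484  0.034 ]
ball_1 look_for [ 93. 242.] 0.73 [ 0.7167 -0.3482
[... 2978 characters left out ...]
ook_for [124. 256.] 0.88 [0.4909 0.5072 0.    ]
block look_for [212. 244.] 0.86 [0.5155 0.2642 0.    ]
block look_for [218. 307.] 0.61 [0.343  0.2516 0.    ]
block landmark_of [124. 255.] 0.86 [0.4956 0.5062 0.    ]
block landmark_of [221. 309.] 0.58 [0.3376 0.2428 0.    ]
vise_jaws look_for [424. 161.] 0.83 [ 0.6707 -0.2888  0.177 ]
vise_jaws landmark_of [431. 161.] 0.55 [ 0.6715 -0.3059  0.177 ]
vise look_for [426. 163.] 0.62 [ 0.7192 -0.346   0.    ]
vise landmark_of [421. 170.] 0.92 [ 0.7004 -0.3316  0.    ]
vise landmark_of [421. 236.] 0.68 [ 0.5093 -0.3116  0.    ]
board look_for [378. 235.] 0.69 [ 0.5188 -0.193   0.    ]
board landmark_of [377. 247.] 0.78 [ 0.4859 -0.1883  0.    ]
2.1
```

View pics/top0.png

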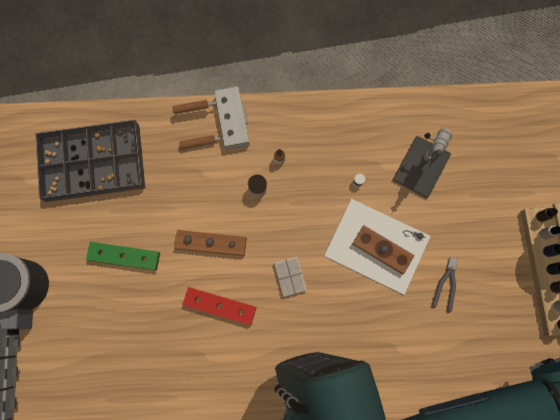

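View pics/scene0.png

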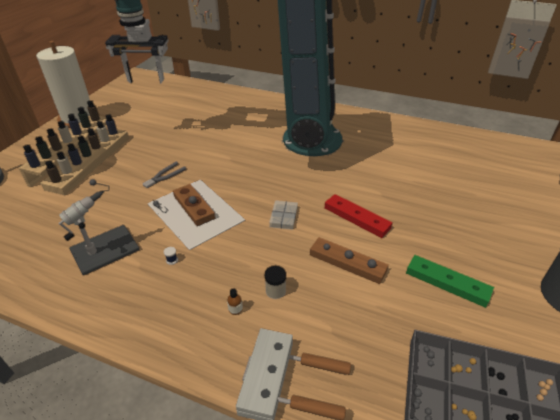

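Top view: the natural brown block is at (210,243), with large balls at about (187,240) and (210,242) and the small one at (232,244). The plate on the white board is at (382,248), the jig head at (415,235) and the vise at (425,165). The red and green blocks are look-alikes. First I'll move over the plate for a wrist view.

Emit:
drive_tool:
  deltas: "0.45 -0.27 -0.06 0 0 0 94; 0.9 -0.54 -0.12 0 0 0 94; 0.9 -0.54 -0.12 0 0 0 94"

```text
time: 2.4
tool_pos: [0.2498, -0.4367, 0.219]
ee_rot: [3.14, -0.002, 0.338]
wrist_force: [0.5, -0.3, 0.2]
width: 0.0935
finger_force: 0.0
```

Emit:
drive_tool:
  deltas: "0.45 -0.27 -0.06 0 0 0 94; 0.9 -0.54 -0.12 0 0 0 94; 0.9 -0.54 -0.12 0 0 0 94"

```text
time: 2.7
tool_pos: [0.3171, -0.3564, 0.2308]
ee_rot: [3.14, -0.002, 0.338]
wrist_force: [-1.0, -0.4, 0.1]
width: 0.0937
finger_force: 0.0
```

Emit:
drive_tool:
  deltas: "0.45 -0.27 -0.06 0 0 0 94; 0.9 -0.54 -0.12 0 0 0 94; 0.9 -0.54 -0.12 0 0 0 94"

```text
time: 3.0
tool_pos: [0.3843, -0.2763, 0.2424]
ee_rot: [3.141, -0.002, 0.338]
wrist_force: [-0.7, -0.4, 1.1]
width: 0.094
finger_force: 0.0
```

Emit:
drive_tool:
  deltas: "0.45 -0.27 -0.06 0 0 -0.09 94; 0.9 -0.54 -0.12 0 0 -0.18 94; 0.9 -0.54 -0.12 0 0 -0.27 94; 0.9 -0.54 -0.12 0 0 -0.34 94; 0.9 -0.54 -0.12 0 0 -0.34 94"

```text
time: 3.5
tool_pos: [0.4492, -0.1992, 0.2531]
ee_rot: [-3.141, 0.001, 0.866]
wrist_force: [0.6, -0.2, -0.1]
width: 0.0943
finger_force: 0.0
```

```bash
cat > look.py <<'E'
import sys
from h import *
def look(name=None):
    o=robot.get_obs(); s=snapshot("wrist"); T=wT(s,o)
    if name: cv2.imwrite(f"pics/{name}.png",s["img"][:,:,::-1])
    print(round(o["time"],2),o["tool_pos"].round(4),np.round(o["ee_rot"],4),round(o["width"],4))
    return s,T
def find(s,T,th):
    for t,z in th:
        for f in ("look_for","landmark_of"):
            for d in getattr(finder,f)("wrist",t)[:4]: print(t,f,np.round(d["xy"],1),round(d["confidence"],2),atz(s,d["xy"],z,T).round(4))
E
python3 - <<'E'
from look import *
s,T=look("w1"); print(s["hand_eye"].round(3),s["fx"])
find(s,T,(("plate_dish",.033),("plate_well_a",.034),("ball_mid",.033),("plate",.004),("vise_jaws",.177)))
E
```

```text
3.5 [ 0.4492 -0.1992  0.2531] [-3.1414e+00  1.2000e-03  8.6630e-01] 0.0943
[[-0.     0.963  0.269  0.079]
 [ 1.     0.     0.001  0.   ]
 [ 0.001  0.269 -0.963 -0.18 ]
 [ 0.     0.     0.     1.   ]] 362.3141503228726
plate_dish look_for [292.7 153.1] 0.95 [ 0.4816 -0.1893  0.033 ]
plate_dish landmark_of [296.5 160.7] 0.94 [ 0.4794 -0.1985  0.033 ]
plate_well_a look_for [292.3 154.5] 0.74 [ 0.4803 -0.1901  0.034 ]
plate_well_a landmark_of [297.6 210.2] 0.83 [ 0.4443 -0.2431  0.034 ]
plate_well_a landmark_of [287.  112.6] 0.66 [ 0.5045 -0.1522  0.034 ]
ball_mid look_for [294.4 162.4] 0.85 [ 0.4765 -0.1985  0.033 ]
ball_mid landmark_of [289.  164.7] 0.68 [ 0.4703 -0.1966  0.033 ]
plate look_for [291.2 153.6] 0.57 [ 0.4785 -0.1923  0.004 ]
plate landmark_of [294.6 158.3] 0.97 [ 0.478  -0.1992  0.004 ]
vise_jaws look_for [503.6 118.5] 0.89 [ 0.6137 -0.2468  0.177 ]
```

View pics/w1.png

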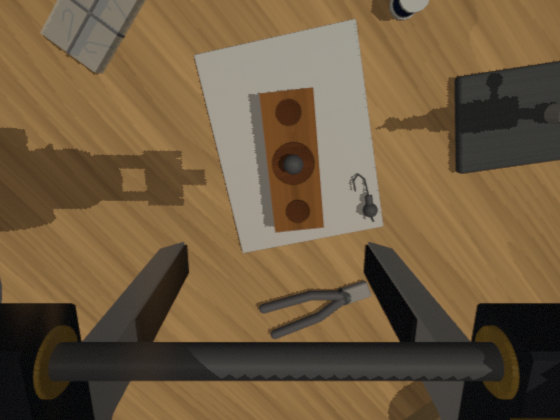

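Wrist view: plate corners are at about (260,93), (313,88), (323,227), (274,232). The wells are at (288,112) and (298,211), and the ball is near the dish centre at (293,163). I'll refine the plate's pose by rectifying the image onto its top face.

```bash
cat > rect.py <<'E'
from look import *
def rectify(s,T,c,z,half=.12,px=2000):
    n=int(2*half*px)
    w=np.array([[c[0]-half,c[1]-half],[c[0]+half,c[1]-half],[c[0]+half,c[1]+half],[c[0]-half,c[1]+half]])
    src=np.float32([proj(s,np.r_[p,z],T) for p in w]); dst=np.float32([[0,0],[n,0],[n,n],[0,n]])
    return cv2.warpPerspective(s["img"],cv2.getPerspectiveTransform(src,dst),(n,n)), lambda q:np.asarray(q)/px+np.asarray(c)-half
E
python3 - <<'E'
from rect import *
s,T=look(); c=(.475,-.197)
im,f=rectify(s,T,c,.028); hsv=cv2.cvtColor(im,cv2.COLOR_RGB2HSV)
print(hsv[240,200:290:10].tolist())
m=((hsv[:,:,1]>90)).astype(np.uint8)  # board is unsaturated
m=cv2.morphologyEx(m,cv2.MORPH_CLOSE,np.ones((15,15)));m=cv2.morphologyEx(m,cv2.MORPH_OPEN,np.ones((25,25)))
n,l,st,ce=cv2.connectedComponentsWithStats(m); k=l[240+30,240+30] or l[240,240]
print(st[:n].tolist(),k)
r=cv2.minAreaRect(np.argwhere(l==k)[:,::-1].astype(np.float32)); print(f(r[0]),np.array(r[1])/2000,r[2])
for px in ((288,112),(297.5,210.5),(293,163)): print(atz(s,px,.028,T),atz(s,px,.033,T))
v=im[:,:,::-1].copy(); cv2.drawContours(v,[cv2.boxPoints(r).astype(int)],0,(0,255,0),1); cv2.imwrite("pics/r1.png",v)
E
```

```text
4.05 [ 0.4493 -0.1982  0.2535] [3.1414e+00 1.0000e-04 8.6640e-01] 0.0943
[[11, 182, 80], [10, 184, 47], [15, 12, 43], [18, 20, 64], [15, 15, 67], [15, 17, 60], [11, 148, 62], [11, 184, 68], [12, 179, 67]]
[[14, 0, 466, 480, 112757], [0, 0, 255, 480, 53740], [322, 0, 158, 279, 24678], [113, 86, 250, 303, 34543], [370, 414, 110, 66, 4682]] 3
[ 0.47382254 -0.19860755] [0.1578671  0.05807598] 55.79951477050781
[ 0.50604789 -0.15145407  0.028     ] [ 0.50597523 -0.151293    0.033     ]
[ 0.44336152 -0.24381586  0.028     ] [ 0.44406181 -0.24251592  0.033     ]
[ 0.47480994 -0.19764146  0.028     ] [ 0.47512246 -0.19691087  0.033     ]
```

View pics/r1.png

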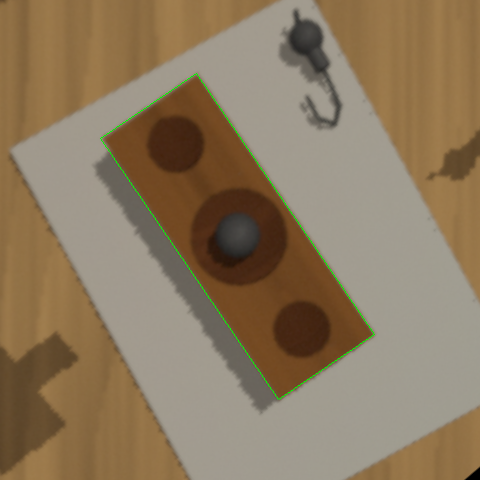

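The rectangle fits the plate at 157.9 x 58.1 mm, centre (0.4738,-0.1986), angle 55.8°. The ball sits in the middle of the dish. Next stop is the block.

Emit:
drive_tool:
  deltas: "0.37 -0.25 0.05 0 0 -0.05 94; 0.75 -0.51 0.1 0 0 -0.069 94; 0.75 -0.51 0.1 0 0 -0.069 94"

```text
time: 4.4
tool_pos: [0.459, -0.1036, 0.2431]
ee_rot: [-3.14, -0.002, 0.982]
wrist_force: [-0.2, -0.1, 0.5]
width: 0.0938
finger_force: 0.0
```

Emit:
drive_tool:
  deltas: "0.4 -0.21 0.05 0 0 0 94; 0.8 -0.42 0.1 0 0 0 94; 0.8 -0.42 0.1 0 0 0 70"

```text
time: 4.7
tool_pos: [0.469, -0.0144, 0.2329]
ee_rot: [-3.14, -0.001, 0.981]
wrist_force: [-0.5, -0.1, -0.0]
width: 0.0892
finger_force: 0.0
```

Emit:
drive_tool:
  deltas: "0.4 -0.21 0.05 0 0 0 60; 0.8 -0.42 0.1 0 0 0 50; 0.8 -0.42 0.1 0 0 0 50"

```text
time: 5.0
tool_pos: [0.4792, 0.0746, 0.2227]
ee_rot: [-3.14, -0.0, 0.981]
wrist_force: [0.3, -0.7, -0.6]
width: 0.0657
finger_force: 0.0
```

Emit:
drive_tool:
  deltas: "0.4 -0.21 0.05 0 0 0 50; 0.8 -0.42 0.1 0 0 0 50; 0.8 -0.42 0.1 0 0 0 50"

```text
time: 5.3
tool_pos: [0.4895, 0.1636, 0.2125]
ee_rot: [-3.14, 0.0, 0.979]
wrist_force: [-1.5, -0.5, -0.6]
width: 0.0504
finger_force: 0.0
```

Emit:
drive_tool:
  deltas: "0.35 -0.2 0.05 0 0 0 50; 0.7 -0.37 0.1 0 0 0 50; 0.7 -0.37 0.1 0 0 0 50; 0.7 -0.37 0.1 0 0 0 50"

```text
time: 5.7
tool_pos: [0.4986, 0.2384, 0.2033]
ee_rot: [3.141, 0.002, 0.975]
wrist_force: [0.1, -0.3, 0.1]
width: 0.0504
finger_force: 0.0
```

```bash
python3 - <<'E'
from rect import *
s,T=look("w2")
find(s,T,(("ball_1",.032),("ball_small",.028),("block",0)))
im,f=rectify(s,T,(.513,.262),.032); cv2.imwrite("pics/r2.png",im[:,:,::-1])
E
```

```text
5.7 [0.4986 0.2384 0.2033] [3.1407e+00 1.9000e-03 9.7460e-01] 0.0504
ball_1 look_for [272.7 156.5] 0.6 [0.5136 0.266  0.032 ]
ball_1 landmark_of [239.8  98.4] 0.89 [0.5187 0.3276 0.032 ]
ball_small look_for [296.  207.1] 0.52 [0.5039 0.2097 0.028 ]
ball_small landmark_of [296.5 206.1] 0.59 [0.5049 0.2103 0.028 ]
block look_for [273.9 142.9] 0.95 [0.52   0.2736 0.    ]
block look_for [142.5 234.5] 0.7 [0.3408 0.2723 0.    ]
block look_for [129.3  28.1] 0.66 [0.4663 0.4424 0.    ]
block landmark_of [154.3 254.3] 0.92 [0.3365 0.2463 0.    ]
block landmark_of [274.  147.8] 0.63 [0.5172 0.2693 0.    ]
block landmark_of [556.8 180. ] 0.57 [0.7496 0.0699 0.    ]
```

View pics/w2.png

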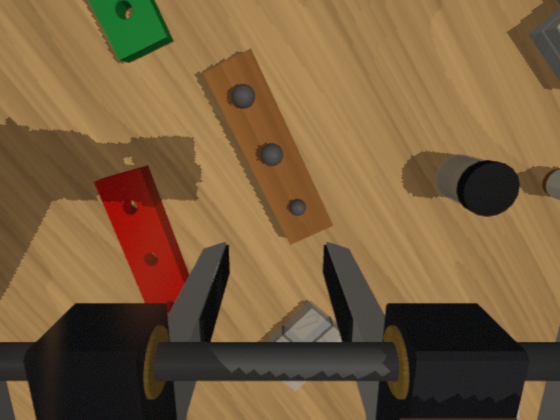

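Wrist view: large balls at (243,96) and (272,155), the small one at (297,207) on the natural brown block. I'll measure their centres precisely.

```bash
cat >> h.py <<'E'
def todo(p,yaw=None):
    o=robot.get_obs(); M=R.from_euler('xyz',o["ee_rot"])
    d=M.inv().apply(np.asarray(p)-o["tool_pos"])/.1
    t=(M.inv()*R.from_euler('xyz',[np.pi,0,yaw])).as_rotvec()/(np.pi/2) if yaw is not None else 0
    print("todo",np.round(d,3),np.round(t,3))
E
python3 - <<'E'
from rect import *
s,T=look()
g=cv2.cvtColor(s["img"],cv2.COLOR_RGB2HSV)
for u,v,z in((243,96,.032),(272,155,.032),(297,207,.028)):
    w=g[v-18:v+19,u-18:u+19]; m=((w[:,:,1]<90)).astype(np.uint8)
    m=cv2.morphologyEx(m,cv2.MORPH_OPEN,np.ones((5,5)))
    n,l,st,ce=cv2.connectedComponentsWithStats(m); k=l[18,18]
    c=ce[k]+[u-18,v-18]; p=atz(s,c,z,T); print(st[k].tolist(),c,p)
    todo([p[0],p[1],.15],.974)
E
```

```text
6.05 [0.4982 0.2391 0.2039] [ 3.1409e+00 -4.0000e-04  9.7380e-01] 0.0501
[8, 8, 22, 23, 417] [243.52278177  96.72422062] [0.52228805 0.32801992 0.032     ]
todo [ 0.869 -0.298  0.538] [ 0. -0.  0.]
[8, 8, 21, 21, 369] [271.99457995 154.94850949] [0.51367911 0.26857732 0.032     ]
todo [ 0.329 -0.036  0.538] [ 0. -0.  0.]
[12, 12, 15, 15, 189] [297.94179894 207.75132275] [0.50488986 0.20892054 0.028     ]
todo [-0.214  0.227  0.538] [ 0. -0.  0.]
```

Emit:
drive_tool:
  deltas: "0.33 -0.036 0.5 0 0 0 42; 0.33 -0.036 1 0 0 0 42; 0.33 -0.036 1 0 0 0 42; 0.33 -0.036 1 0 0 0 42"

```text
time: 6.5
tool_pos: [0.512, 0.2687, 0.1014]
ee_rot: [-3.139, 0.005, 0.975]
wrist_force: [0.9, 0.5, 0.3]
width: 0.0421
finger_force: 0.0
```

Emit:
drive_tool:
  deltas: "0 0 0.35 0 0 0 42; 0 0 0.6 0 0 0 42; 0 0 0.6 0 0 0 42; 0 0 0.6 0 0 0 42"

```text
time: 6.9
tool_pos: [0.515, 0.2698, 0.0463]
ee_rot: [3.139, -0.003, 0.975]
wrist_force: [-0.2, -0.0, 0.5]
width: 0.0418
finger_force: 0.0
```

```bash
python3 - <<'E'
from rect import *
s,T=look("w3"); todo([.5137,.2686,.0265],.974)
E
```

```text
6.9 [0.515  0.2698 0.0463] [ 3.1393e+00 -3.1000e-03  9.7490e-01] 0.0418
todo [-0.024 -0.008  0.205] [ 0.002 -0.003  0.001]
```

View pics/w3.png

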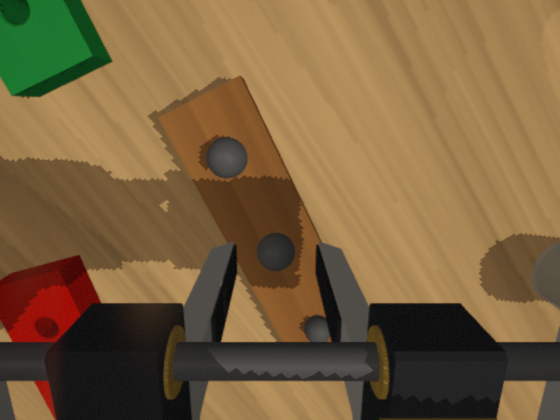

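Ball at (276,252), centred between the fingertips at (236,245) and (317,245). Lowering.

Emit:
drive_tool:
  deltas: "-0.015 -0.005 0.15 0 0 0 42; -0.015 -0.005 0.197 0 0 0 42; -0.015 -0.005 0.197 0 0 0 42; -0.015 -0.005 0.197 0 0 0 42"

```text
time: 7.35
tool_pos: [0.5125, 0.2685, 0.0243]
ee_rot: [3.141, -0.0, 0.975]
wrist_force: [-0.7, -1.5, 3.4]
width: 0.0425
finger_force: 1.5
```

```bash
python3 - <<'E'
from rect import *
s,T=look(); todo([.5137,.2686,.0265],.974)
g=cv2.cvtColor(s["img"],cv2.COLOR_RGB2HSV); u,v=proj(s,[.5137,.2686,.032],T).astype(int); print(u,v)
w=g[v-30:v+31,u-30:u+31]; m=cv2.morphologyEx((w[:,:,1]<70).astype(np.uint8),cv2.MORPH_OPEN,np.ones((7,7)))
n,l,st,ce=cv2.connectedComponentsWithStats(m); k=l[30,30]; print(st[k],ce[k]+[u-30,v-30],atz(s,ce[k]+[u-30,v-30],.032,T))
E
```

```text
7.35 [0.5125 0.2685 0.0243] [ 3.141e+00 -5.000e-04  9.753e-01] 0.0425
todo [ 0.007  0.009 -0.022] [ 0.    -0.     0.001]
277 262
[  11   12   41   41 1348] [278.24406528 263.77077151] [0.51358834 0.26800668 0.032     ]
```

The tips just touch the block, so I'll raise 2 mm and close.

Emit:
drive_tool:
  deltas: "0.005 0.01 -0.02 0 0 0 42; 0.005 0.01 -0.02 0 0 0 20; 0.005 0.01 -0.02 0 0 0 10; 0.005 0.01 -0.02 0 0 0 10; 0.005 0.01 -0.02 0 0 0 10"

```text
time: 7.9
tool_pos: [0.5135, 0.2682, 0.0255]
ee_rot: [3.141, 0.0, 0.975]
wrist_force: [0.7, -1.5, -0.2]
width: 0.0205
finger_force: 30.0
```

Emit:
drive_tool:
  deltas: "0 0 0 0 0 0 10; 0 0 -0.1 0 0 0 10; 0 0 -0.3 0 0 0 10; 0 0 -0.6 0 0 0 10; 0 0 -0.8 0 0 0 10"

```text
time: 8.4
tool_pos: [0.5138, 0.2688, 0.1084]
ee_rot: [3.141, -0.002, 0.975]
wrist_force: [0.7, -0.0, -0.2]
width: 0.0207
finger_force: 30.0
```

```bash
python3 - <<'E'
from rect import *
s,T=look("w4"); todo([.5053,-.1523,.0305],.974); print(robot.get_obs()["finger_force"])
E
```

```text
8.4 [0.5138 0.2688 0.1084] [ 3.1406e+00 -2.1000e-03  9.7540e-01] 0.0207
todo [-3.559  2.275  0.802] [ 0.003 -0.005  0.001]
29.99991774559021
```

View pics/w4.png

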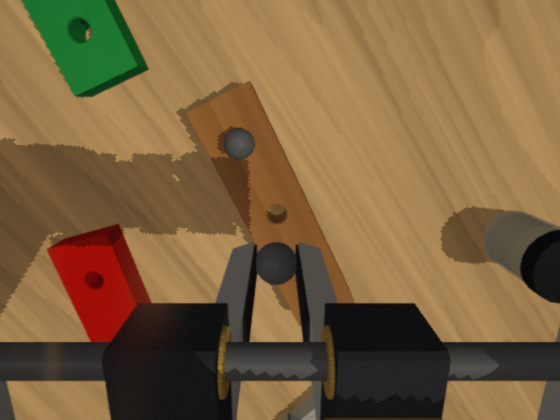

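Ball held at (276,263), second large ball at (238,143), small one hidden under the gripper. Carrying to well a.

Emit:
drive_tool:
  deltas: "-0.4 0.25 0 0 0 0 10; -0.8 0.5 0 0 0 0 10; -0.89 0.569 0 0 0 0 10"

```text
time: 8.75
tool_pos: [0.5099, 0.1595, 0.1056]
ee_rot: [3.141, 0.002, 0.972]
wrist_force: [-0.6, 0.0, -0.6]
width: 0.0202
finger_force: 30.0
```

Emit:
drive_tool:
  deltas: "-0.4 0.25 0 0 0 0 10; -0.8 0.5 0 0 0 0 10; -0.89 0.569 0 0 0 0 10"

```text
time: 9.05
tool_pos: [0.5074, 0.0541, 0.1056]
ee_rot: [3.141, 0.001, 0.971]
wrist_force: [-0.1, 0.8, -0.8]
width: 0.0204
finger_force: 30.0
```

Emit:
drive_tool:
  deltas: "-0.4 0.25 0 0 0 0 10; -0.8 0.5 0 0 0 0 10; -0.89 0.569 0 0 0 0 10"

```text
time: 9.35
tool_pos: [0.5049, -0.0511, 0.1057]
ee_rot: [3.141, 0.001, 0.971]
wrist_force: [0.6, 0.3, -0.4]
width: 0.0206
finger_force: 30.0
```

Emit:
drive_tool:
  deltas: "-0.4 0.25 0 0 0 0 10; -0.7 0.45 0 0 0 0 10; -0.88 0.56 0 0 0 0 10; -0.88 0.56 0 0 0 0 10; -0.88 0.56 0 0 0 0 10"

```text
time: 9.85
tool_pos: [0.5023, -0.1513, 0.1055]
ee_rot: [-3.14, -0.001, 0.975]
wrist_force: [-0.7, 0.3, -0.3]
width: 0.0202
finger_force: 30.0
```

```bash
python3 - <<'E'
from rect import *
s,T=look(); todo([.5053,-.1523,.031],.974); print(robot.get_obs()["finger_force"])
z=robot.get_obs()["tool_pos"][2]+.0065
print(atz(s,(276.3,263.5),z,T))
E
```

```text
9.85 [ 0.5023 -0.1513  0.1055] [-3.1405e+00 -1.4000e-03  9.7540e-01] 0.0202
todo [0.005 0.033 0.745] [-0.001 -0.001  0.002]
29.999968707561493
[ 0.50229817 -0.15162427  0.11205027]
```

Emit:
drive_tool:
  deltas: "0.005 0.025 0.3 0 0 0 10; 0.005 0.025 0.6 0 0 0 10; 0.005 0.025 0.65 0 0 0 10; 0.005 0.025 0.65 0 0 0 10"

```text
time: 10.3
tool_pos: [0.5036, -0.1519, 0.0398]
ee_rot: [-3.139, 0.0, 0.977]
wrist_force: [-0.3, 0.2, -0.5]
width: 0.0203
finger_force: 30.0
```

```bash
python3 - <<'E'
from rect import *
for i in range(3):
    s,T=look("w5"); todo([.5053,-.1523,.0295],.974)
for px in ((276.3,263.5),): print(atz(s,px,.047,T))
E
```

```text
10.3 [ 0.5036 -0.1519  0.0398] [-3.1387e+00  1.0000e-04  9.7700e-01] 0.0203
todo [0.006 0.003 0.119] [ 0.    -0.     0.002]
10.35 [ 0.5047 -0.1527  0.0414] [ 3.1414e+00 -3.0000e-04  9.7670e-01] 0.0205
todo [ 0.007 -0.006  0.128] [ 0.001 -0.     0.001]
10.4 [ 0.5054 -0.1532  0.0423] [ 3.1393e+00 -6.0000e-04  9.7640e-01] 0.0202
todo [ 0.009 -0.011  0.132] [ 0.002 -0.001  0.001]
[ 0.50490883 -0.15419927  0.047     ]
```

View pics/w5.png

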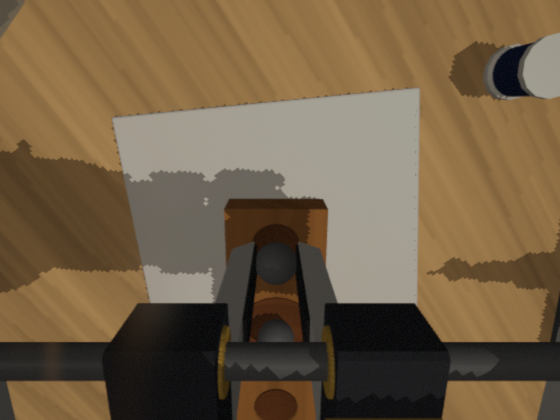

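Held ball at (276,264), directly over the far well (276,240). The loose ball at (276,335) is still centred. Lowering and releasing.

Emit:
drive_tool:
  deltas: "0.007 -0.004 0.06 0 0 0 10; 0.007 -0.004 0.115 0 0 0 10; 0.007 -0.004 0.115 0 0 0 10; 0.007 -0.004 0.115 0 0 0 10"

```text
time: 10.85
tool_pos: [0.5041, -0.1529, 0.0291]
ee_rot: [-3.141, 0.0, 0.975]
wrist_force: [-0.1, -0.9, -0.7]
width: 0.0205
finger_force: 30.0
```

Emit:
drive_tool:
  deltas: "0 0 0 0 0 0 30; 0 0 0 0 0 0 34; 0 0 0 0 0 0 36; 0 0 -0.2 0 0 0 36; 0 0 -0.5 0 0 0 36"

```text
time: 11.35
tool_pos: [0.5026, -0.1522, 0.0776]
ee_rot: [-3.136, 0.001, 0.975]
wrist_force: [-0.2, -0.5, 0.2]
width: 0.0359
finger_force: 0.0
```

Emit:
drive_tool:
  deltas: "0.25 0 -0.3 0 0 0 42; 0.25 0 -0.6 0 0 0 42; 0.25 0 -0.6 0 0 0 42"

```text
time: 11.65
tool_pos: [0.5216, -0.1328, 0.1449]
ee_rot: [3.131, -0.002, 0.976]
wrist_force: [0.2, 0.1, -0.6]
width: 0.0421
finger_force: 0.0
```

```bash
python3 - <<'E'
from rect import *
s,T=look(); todo([.5223,.328,.10],.974)
im,f=rectify(s,T,(.475,-.197),.034); cv2.imwrite("pics/r3.png",np.hstack([im[:,:,::-1],cv2.resize(s["img"],(320,240))[:,:,::-1].repeat(2,0)]))
find(s,T,(("ball_mid",.033),))
E
```

```text
11.65 [ 0.5216 -0.1328  0.1449] [ 3.1311e+00 -2.5000e-03  9.7620e-01] 0.0421
todo [ 3.826 -2.565  0.41 ] [ 0.004 -0.001  0.001]
ball_mid look_for [271.6 291.6] 0.87 [ 0.474  -0.1983  0.033 ]
ball_mid look_for [274.  269.6] 0.57 [ 0.4878 -0.1817  0.033 ]
ball_mid landmark_of [270.5 291. ] 0.68 [ 0.4735 -0.1972  0.033 ]
```

View pics/r3.png

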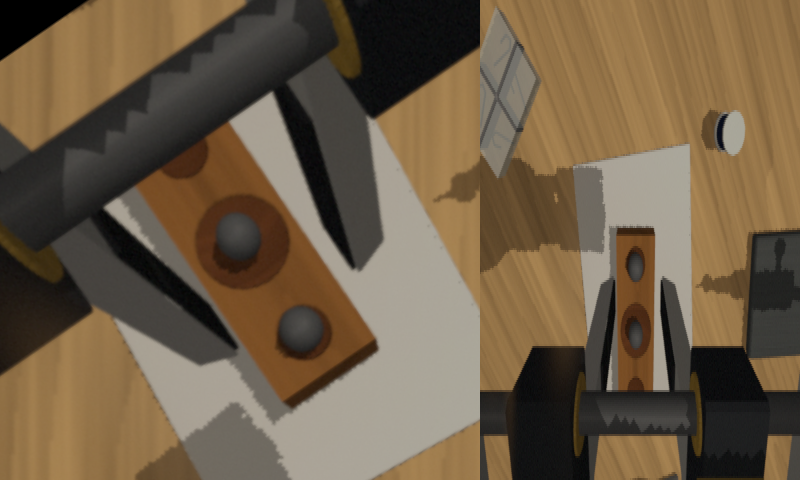

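The first ball is seated in its well (300,328) and the loose one is centred (238,235). Now the second ball.

Emit:
drive_tool:
  deltas: "0.4 -0.27 0 0 0 0 42; 0.8 -0.53 0 0 0 0 42; 0.95 -0.64 0 0 0 0 42"

```text
time: 12.1
tool_pos: [0.5169, -0.0146, 0.1367]
ee_rot: [-3.137, 0.001, 0.977]
wrist_force: [-0.2, 0.2, -0.2]
width: 0.0419
finger_force: 0.0
```

Emit:
drive_tool:
  deltas: "0.4 -0.27 0 0 0 0 42; 0.8 -0.53 0 0 0 0 42; 0.95 -0.64 0 0 0 0 42"

```text
time: 12.4
tool_pos: [0.5172, 0.1001, 0.1367]
ee_rot: [-3.137, 0.002, 0.978]
wrist_force: [0.1, -0.5, 0.7]
width: 0.0418
finger_force: 0.0
```

Emit:
drive_tool:
  deltas: "0.4 -0.27 0 0 0 0 42; 0.8 -0.53 0 0 0 0 42; 0.95 -0.64 0 0 0 0 42"

```text
time: 12.7
tool_pos: [0.5175, 0.2145, 0.1364]
ee_rot: [-3.138, 0.003, 0.978]
wrist_force: [-0.1, -0.1, 0.2]
width: 0.0423
finger_force: 0.0
```

Emit:
drive_tool:
  deltas: "0.4 -0.27 0 0 0 0 42; 0.8 -0.53 0.2 0 0 0 42; 0.95 -0.64 0.4 0 0 0 42; 0.95 -0.64 0.4 0 0 0 42; 0.95 -0.64 0.4 0 0 0 42"

```text
time: 13.2
tool_pos: [0.5183, 0.3249, 0.0967]
ee_rot: [-3.14, 0.005, 0.976]
wrist_force: [-0.1, -0.1, 0.7]
width: 0.042
finger_force: 0.0
```

```bash
python3 - <<'E'
from rect import *
for i in range(3):
    s,T=look(); todo([.5223,.328,.026],.974)
g=cv2.cvtColor(s["img"],cv2.COLOR_RGB2HSV); u,v=proj(s,[.5223,.328,.032],T).astype(int); print(u,v)
w=g[v-24:v+25,u-24:u+25]; m=cv2.morphologyEx((w[:,:,1]<70).astype(np.uint8),cv2.MORPH_OPEN,np.ones((7,7)))
n,l,st,ce=cv2.connectedComponentsWithStats(m); k=l[24,24]; print(st[k],ce[k]+[u-24,v-24],atz(s,ce[k]+[u-24,v-24],.032,T))
E
```

```text
13.2 [0.5183 0.3249 0.0967] [-3.1398  0.005   0.9756] 0.042
todo [0.045 0.007 0.723] [-0.     0.002  0.   ]
13.25 [0.5193 0.3248 0.0983] [-3.1412e+00  2.4000e-03  9.7450e-01] 0.042
todo [0.041 0.001 0.734] [ 0.  0. -0.]
13.3 [0.5199 0.3247 0.0994] [3.1412e+00 5.0000e-04 9.7380e-01] 0.0422
todo [ 0.037 -0.002  0.741] [ 0.001 -0.    -0.   ]
276 214
[ 11  11  28  29 668] [276.57784431 214.93862275] [0.52242553 0.32758512 0.032     ]
```

Emit:
drive_tool:
  deltas: "0.035 0 0.35 0 0 0 42; 0.035 0 0.6 0 0 0 42; 0.035 0 0.69 0 0 0 42; 0.035 0 0.69 0 0 0 42; 0.035 0 0.69 0 0 0 42"

```text
time: 13.85
tool_pos: [0.5227, 0.3288, 0.032]
ee_rot: [3.14, -0.002, 0.974]
wrist_force: [-0.8, 0.1, -0.3]
width: 0.0419
finger_force: 0.0
```

```bash
python3 - <<'E'
from rect import *
for i in range(3):
    s,T=look(); todo([.5223,.328,.026],.974)
E
```

```text
13.85 [0.5227 0.3288 0.032 ] [ 3.1401e+00 -2.3000e-03  9.7440e-01] 0.0419
todo [-0.013  0.001  0.065] [ 0.001 -0.002  0.   ]
13.9 [0.523  0.3292 0.0325] [ 3.1397e+00 -3.1000e-03  9.7460e-01] 0.042
todo [-0.015  0.002  0.066] [ 0.001 -0.002  0.001]
13.95 [0.523  0.3293 0.0326] [ 3.1396 -0.0034  0.9749] 0.0423
todo [-0.015  0.003  0.064] [ 0.001 -0.002  0.001]
```

Emit:
drive_tool:
  deltas: "-0.01 0 0.052 0 0 0 42; -0.01 0 0.052 0 0 0 42; -0.01 0 0.052 0 0 0 20; -0.01 0 0.052 0 0 0 10; -0.01 0 0.052 0 0 0 10"

```text
time: 14.5
tool_pos: [0.5217, 0.3278, 0.0252]
ee_rot: [3.14, -0.0, 0.975]
wrist_force: [4.1, -3.3, 1.2]
width: 0.0219
finger_force: 3.8
```

Emit:
drive_tool:
  deltas: "0 0 0 0 0 0 10; 0 0 -0.1 0 0 0 10; 0 0 -0.3 0 0 0 10; 0 0 -0.6 0 0 0 10; 0 0 -0.8 0 0 0 10"

```text
time: 15.0
tool_pos: [0.5211, 0.3287, 0.1075]
ee_rot: [3.142, -0.002, 0.975]
wrist_force: [0.3, 0.5, 0.4]
width: 0.0203
finger_force: 30.0
```

```bash
python3 - <<'E'
from rect import *
s,T=look("w6"); todo([.4423,-.2449,.0295],.974); print(robot.get_obs()["finger_force"])
w=cv2.cvtColor(s["img"][238:290,258:296],cv2.COLOR_RGB2HSV); print(w[26,19],w[5,19])
E
```

```text
15.0 [0.5211 0.3287 0.1075] [ 3.1415e+00 -1.8000e-03  9.7550e-01] 0.0203
todo [-5.217  2.551  0.789] [ 0.002 -0.005  0.001]
29.999877512454987
[ 0  5 52] [19 50 41]
```

Emit:
drive_tool:
  deltas: "-0.43 0.21 0 0 0 0 10; -0.8 0.4 0 0 0 0 10; -0.87 0.425 0 0 0 0 10"

```text
time: 15.35
tool_pos: [0.5064, 0.2291, 0.1047]
ee_rot: [-3.141, 0.002, 0.972]
wrist_force: [0.4, 0.5, -1.4]
width: 0.0203
finger_force: 30.0
```

Emit:
drive_tool:
  deltas: "-0.43 0.21 0 0 0 0 10; -0.8 0.4 0 0 0 0 10; -0.87 0.425 0 0 0 0 10"

```text
time: 15.65
tool_pos: [0.493, 0.1338, 0.1048]
ee_rot: [-3.141, 0.001, 0.972]
wrist_force: [0.1, 0.5, -0.8]
width: 0.0201
finger_force: 30.0
```

Emit:
drive_tool:
  deltas: "-0.43 0.21 0 0 0 0 10; -0.8 0.4 0 0 0 0 10; -0.87 0.425 0 0 0 0 10"

```text
time: 15.95
tool_pos: [0.4799, 0.0385, 0.105]
ee_rot: [3.141, 0.0, 0.972]
wrist_force: [-0.1, 0.2, -0.1]
width: 0.0201
finger_force: 30.0
```

Emit:
drive_tool:
  deltas: "-0.43 0.21 0 0 0 0 10; -0.8 0.4 0 0 0 0 10; -0.87 0.425 0 0 0 0 10"

```text
time: 16.25
tool_pos: [0.4667, -0.0571, 0.1051]
ee_rot: [3.141, -0.0, 0.972]
wrist_force: [-0.2, -0.1, -1.2]
width: 0.021
finger_force: 30.0
```

Emit:
drive_tool:
  deltas: "-0.43 0.21 0 0 0 0 10; -0.8 0.4 0 0 0 0 10; -0.87 0.425 0 0 0 0 10"

```text
time: 16.55
tool_pos: [0.4534, -0.1529, 0.1051]
ee_rot: [3.141, -0.0, 0.972]
wrist_force: [-1.0, 0.4, -0.4]
width: 0.0203
finger_force: 30.0
```

Emit:
drive_tool:
  deltas: "-0.43 0.21 0 0 0 0 10; -0.7 0.35 0 0 0 0 10; -0.87 0.425 0.2 0 0 0 10; -0.87 0.425 0.4 0 0 0 10; -0.87 0.425 0.4 0 0 0 10"

```text
time: 17.05
tool_pos: [0.4382, -0.2443, 0.0618]
ee_rot: [-3.134, -0.002, 0.976]
wrist_force: [0.0, 0.6, -1.6]
width: 0.0204
finger_force: 30.0
```

```bash
python3 - <<'E'
from rect import *
for i in range(4):
    s,T=look("w6"); todo([.4423,-.2449,.0295],.974)
z=robot.get_obs()["tool_pos"][2]+.0065; print(atz(s,(276.3,263.5),z,T),robot.get_obs()["finger_force"])
E
```

```text
17.05 [ 0.4382 -0.2443  0.0618] [-3.1345e+00 -1.9000e-03  9.7560e-01] 0.0204
todo [0.016 0.029 0.34 ] [-0.003 -0.001  0.002]
17.1 [ 0.4391 -0.2448  0.0635] [-3.1374e+00 -1.6000e-03  9.7640e-01] 0.0201
todo [0.017 0.017 0.354] [-0.001 -0.001  0.002]
17.15 [ 0.4399 -0.2454  0.0649] [-3.1404e+00 -1.1000e-03  9.7680e-01] 0.0204
todo [0.019 0.01  0.363] [ 0.001 -0.001  0.002]
17.2 [ 0.4404 -0.2459  0.0658] [ 3.1408e+00 -8.0000e-04  9.7690e-01] 0.0203
todo [0.021 0.006 0.368] [ 0.001 -0.     0.002]
[ 0.44050083 -0.24604343  0.07278041] 29.999849796295166
```

View pics/w6.png

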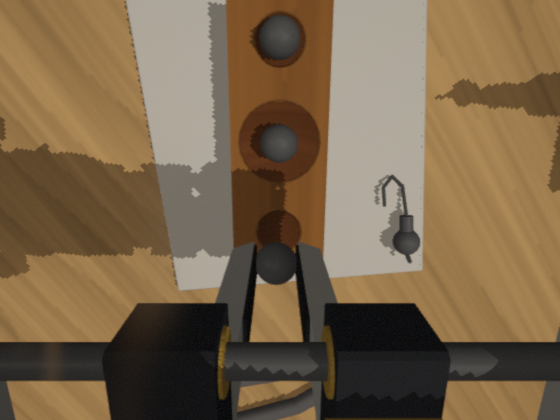

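Held ball at (276,264) above the near well (278,232). The other two balls are seated at (279,37) and (279,143). Lowering.

Emit:
drive_tool:
  deltas: "0.022 0 0.2 0 0 0 10; 0.022 0 0.3 0 0 0 10; 0.022 0 0.35 0 0 0 10; 0.022 0 0.35 0 0 0 10; 0.022 0 0.35 0 0 0 10"

```text
time: 17.75
tool_pos: [0.4409, -0.2454, 0.0307]
ee_rot: [3.141, 0.0, 0.975]
wrist_force: [-0.1, 0.5, -0.2]
width: 0.0204
finger_force: 30.0
```

```bash
python3 - <<'E'
from rect import *
for i in range(2):
    s,T=look(); todo([.4423,-.2449,.0295],.974)
E
```

```text
17.75 [ 0.4409 -0.2454  0.0307] [3.1406e+00 1.0000e-04 9.7530e-01] 0.0204
todo [0.013 0.007 0.014] [0.001 0.    0.001]
17.8 [ 0.441  -0.2456  0.0309] [3.1402e+00 1.0000e-04 9.7520e-01] 0.0203
todo [0.014 0.007 0.014] [0.001 0.    0.001]
```

Emit:
drive_tool:
  deltas: "0.013 0.005 0.005 0 0 0 10; 0.013 0.005 0.005 0 0 0 30; 0.013 0.005 0.005 0 0 0 34; 0.013 0.005 0.005 0 0 0 36; 0.013 0.005 -0.1 0 0 0 36"

```text
time: 18.35
tool_pos: [0.4405, -0.2437, 0.039]
ee_rot: [-3.138, 0.0, 0.975]
wrist_force: [0.4, -0.4, -0.4]
width: 0.0359
finger_force: 0.0
```

Emit:
drive_tool:
  deltas: "0 0 -0.3 0 0 0 36; 0 0 -0.7 0 0 0 36; 0 0 -1 0 0 0 50; 0 0 -1 0 0 0 76; 0 0 -1 0 0 0 76"

```text
time: 18.85
tool_pos: [0.442, -0.2448, 0.1412]
ee_rot: [3.139, 0.0, 0.975]
wrist_force: [0.2, 0.8, 0.4]
width: 0.0561
finger_force: 0.0
```

```bash
python3 - <<'E'
from rect import *
s,T=look("w7")
c=(.475,-.197); im,f=rectify(s,T,c,.028); hsv=cv2.cvtColor(im,cv2.COLOR_RGB2HSV)
m=(hsv[:,:,1]>90).astype(np.uint8)
m=cv2.morphologyEx(m,cv2.MORPH_CLOSE,np.ones((15,15)));m=cv2.morphologyEx(m,cv2.MORPH_OPEN,np.ones((25,25)))
n,l,st,ce=cv2.connectedComponentsWithStats(m); k=l[270,270] or l[240,240]
r=cv2.minAreaRect(np.argwhere(l==k)[:,::-1].astype(np.float32)); print(f(r[0]),np.array(r[1])/2000,r[2])
im,f=rectify(s,T,c,.034); cv2.imwrite("pics/r7.png",im[:,:,::-1])
find(s,T,(("ball_mid",.033),("vise_jaws",.177)))
s2=snapshot("top")
for d in finder.landmark_of("top","vise_jaws"): print(atz(s2,d["xy"],.177),d["confidence"])
s2=snapshot("scene")
for d in finder.landmark_of("scene","vise_jaws"): print(atz(s2,d["xy"],.177),d["confidence"])
todo([.4738,-.1986,.010],.974)
E
```

```text
18.85 [ 0.442  -0.2448  0.1412] [3.1391e+00 2.0000e-04 9.7530e-01] 0.0561
[ 0.47396583 -0.19872675] [0.15779413 0.05818255] 55.784297943115234
ball_mid look_for [275.5 134.9] 0.72 [ 0.4738 -0.1976  0.033 ]
ball_mid landmark_of [274.9 138.9] 0.88 [ 0.4717 -0.1999  0.033 ]
vise_jaws look_for [527.8 112.2] 0.55 [ 0.5651 -0.2361  0.177 ]
vise_jaws landmark_of [277.4 136.2] 0.37 [ 0.4801 -0.1894  0.177 ]
[ 0.673609   -0.30010751  0.177     ] 0.68
[ 0.66787792 -0.30155722  0.177     ] 0.96
[0.64583997 0.23982901 0.177     ] 0.39
[ 0.62210556 -0.09233779  0.177     ] 0.31
todo [0.56  0.014 1.294] [-0.001  0.     0.001]
```

View pics/w7.png

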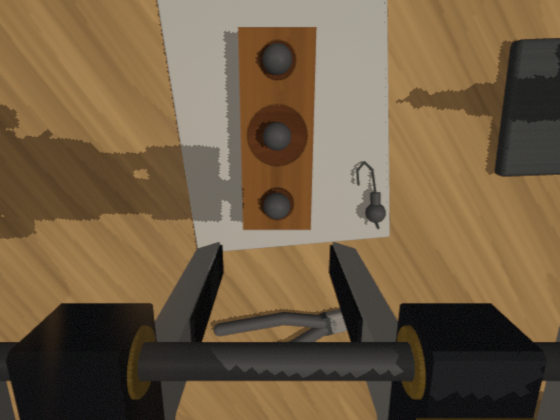

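The second ball is seated in the near well (277,205) and all three are in place. The plate hasn't moved: (0.4740,-0.1987), 55.8°. Now I'll grip the plate.

Emit:
drive_tool:
  deltas: "0.3 0.01 0 0 0 0 76; 0.56 0.014 0.2 0 0 0 76; 0.56 0.014 0.5 0 0 0 76; 0.56 0.014 0.6 0 0 0 76; 0.56 0.014 0.6 0 0 0 76"

```text
time: 19.8
tool_pos: [0.4727, -0.1982, 0.0779]
ee_rot: [-3.137, 0.001, 0.975]
wrist_force: [0.5, -0.6, -0.2]
width: 0.0764
finger_force: 0.0
```

```bash
python3 - <<'E'
from rect import *
for i in range(4):
    s,T=look(); todo([.4739,-.1987,.0095],.974)
E
```

```text
19.8 [ 0.4727 -0.1982  0.0779] [-3.1368e+00  7.0000e-04  9.7530e-01] 0.0764
todo [0.004 0.001 0.701] [-0.001  0.     0.001]
19.85 [ 0.4737 -0.199   0.0796] [-3.140e+00  3.000e-04  9.748e-01] 0.0761
todo [ 0.003 -0.009  0.713] [0.001 0.    0.   ]
19.9 [ 0.4744 -0.1994  0.0808] [3.1407e+00 1.0000e-04 9.7460e-01] 0.076
todo [ 0.003 -0.015  0.72 ] [ 0.001 -0.     0.   ]
19.95 [ 0.4748 -0.1997  0.0815] [ 3.1392e+00 -1.0000e-04  9.7440e-01] 0.0763
todo [ 0.003 -0.018  0.723] [ 0.002 -0.     0.   ]
```

Emit:
drive_tool:
  deltas: "0.003 -0.012 0.2 0 0 0 76; 0.003 -0.012 0.45 0 0 0 76; 0.003 -0.012 0.6 0 0 0 76; 0.003 -0.012 0.69 0 0 0 76; 0.003 -0.012 0.69 0 0 0 76"

```text
time: 20.5
tool_pos: [0.473, -0.1981, 0.0108]
ee_rot: [-3.141, 0.0, 0.975]
wrist_force: [-0.2, 0.1, 0.8]
width: 0.0758
finger_force: 0.0
```

```bash
python3 - <<'E'
from rect import *
for i in range(4):
    s,T=look(); todo([.4739,-.1987,.0095],.974)
print(robot.get_obs()["wrist_force"])
E
```

```text
20.5 [ 0.473  -0.1981  0.0108] [-3.1408e+00  2.0000e-04  9.7480e-01] 0.0758
todo [-0.002  0.004  0.022] [0.001 0.    0.001]
20.55 [ 0.4737 -0.1984  0.0117] [3.1408 0.     0.9749] 0.0762
todo [-0.003 -0.002  0.028] [ 0.001 -0.     0.001]
20.6 [ 0.4742 -0.1986  0.0123] [ 3.1395e+00 -1.0000e-04  9.7500e-01] 0.0758
todo [-0.003 -0.004  0.03 ] [ 0.002 -0.     0.001]
20.65 [ 0.4744 -0.1987  0.0125] [ 3.1388e+00 -2.0000e-04  9.7500e-01] 0.0761
todo [-0.003 -0.004  0.031] [ 0.002 -0.     0.001]
[ 0.03252389  0.28272913 -0.03884381]
```

Emit:
drive_tool:
  deltas: "0 0 0.02 0 0 0 72; 0 0 0.02 0 0 0 68; 0 0 0.02 0 0 0 65; 0 0 0.02 0 0 0 63; 0 0 0.02 0 0 0 62"

```text
time: 21.2
tool_pos: [0.4734, -0.198, 0.0092]
ee_rot: [3.141, 0.0, 0.975]
wrist_force: [0.4, -0.2, -0.4]
width: 0.0626
finger_force: 0.0
```

Emit:
drive_tool:
  deltas: "0 0 0 0 0 0 61; 0 0 0 0 0 0 60; 0 0 0 0 0 0 59; 0 0 0 0 0 0 58; 0 0 0 0 0 0 57"

```text
time: 21.7
tool_pos: [0.4737, -0.1982, 0.0092]
ee_rot: [3.141, 0.0, 0.975]
wrist_force: [1.1, -0.5, -1.5]
width: 0.0577
finger_force: 29.8
```

Emit:
drive_tool:
  deltas: "0 0 0 0 0 0 54; 0 0 0 0 0 0 50; 0 0 0 0 0 0 45; 0 0 0 0 0 0 45; 0 0 0 0 0 0 45"

```text
time: 22.2
tool_pos: [0.4735, -0.1981, 0.0092]
ee_rot: [3.141, 0.0, 0.975]
wrist_force: [0.8, -0.7, -0.4]
width: 0.0577
finger_force: 29.8
```

```bash
python3 - <<'E'
from rect import *
o=robot.get_obs();print(o["wrist_force"],o["width"],o["finger_force"],o["joint_positions"].round(3))
s,T=look(); todo([.4739,-.1987,.0105],.974); find(s,T,(("ball_mid",.033),))
E
```

```text
[ 0.80318631 -0.6831362  -0.38649514] 0.057711663701825976 29.82069673278602 [-0.507  0.132  1.726 -0.     1.284  0.089]
22.2 [ 0.4735 -0.1981  0.0092] [3.141  0.     0.9753] 0.0577
todo [-0.003  0.006 -0.013] [0.    0.    0.001]
ball_mid look_for [273.5 277.3] 0.56 [ 0.4729 -0.197   0.033 ]
ball_mid landmark_of [275.9 279.7] 0.78 [ 0.4731 -0.1987  0.033 ]
```

Gripped at 57.7 mm with 30 N. Lifting gently, with a small shift so the end will line up with the jaws.

Emit:
drive_tool:
  deltas: "0 0 -0.01 0 0 0 45; 0 0 -0.03 0 0 0 45; 0 0 -0.06 0 0 0 45; 0 0 -0.1 0 0 0 45; 0 0 -0.14 0 0 0 45"

```text
time: 22.85
tool_pos: [0.4731, -0.1978, 0.0232]
ee_rot: [-3.141, 0.0, 0.975]
wrist_force: [-0.0, -0.3, -3.4]
width: 0.0576
finger_force: 29.8
```

Emit:
drive_tool:
  deltas: "0 0 -0.04 0 0 0 45; 0.005 0 -0.08 0 0 0 45; 0.015 0 -0.12 0 0 0 45; 0.03 0 -0.16 0 0 0 45; 0.045 0 -0.2 0 0 0 45"

```text
time: 23.35
tool_pos: [0.476, -0.1941, 0.0435]
ee_rot: [3.141, 0.0, 0.975]
wrist_force: [0.4, -0.2, -2.6]
width: 0.0574
finger_force: 29.8
```

Emit:
drive_tool:
  deltas: "0.015 0 -0.04 0 0 0 45; 0.03 0 -0.08 0 0 0 45; 0.045 0 -0.12 0 0 0 45; 0.055 0 -0.16 0 0 0 45; 0.065 0 -0.2 0 0 0 45"

```text
time: 23.85
tool_pos: [0.4796, -0.1888, 0.0634]
ee_rot: [3.142, 0.0, 0.975]
wrist_force: [0.7, 1.1, -2.5]
width: 0.0576
finger_force: 29.8
```

Emit:
drive_tool:
  deltas: "0.005 0 -0.04 0 0 0 45; 0.007 0 -0.08 0 0 0 45; 0.007 0 -0.12 0 0 0 45; 0.007 0 -0.16 0 0 0 45; 0.007 0 -0.2 0 0 0 45"

```text
time: 24.35
tool_pos: [0.4799, -0.1883, 0.0834]
ee_rot: [3.142, 0.0, 0.975]
wrist_force: [0.6, 0.0, -3.5]
width: 0.0578
finger_force: 29.8
```

Emit:
drive_tool:
  deltas: "0 0 -0.04 0 0 0 45; 0 0 -0.08 0 0 0 45; 0 0 -0.11 0 0 0 45; 0 0 -0.13 0 0 0 45; 0 0 -0.14 0 0 0 45"

```text
time: 24.85
tool_pos: [0.48, -0.1883, 0.0973]
ee_rot: [3.141, 0.0, 0.975]
wrist_force: [0.0, 0.2, -2.2]
width: 0.0575
finger_force: 29.8
```

```bash
cat > chk.py <<'E'
from rect import *
s,T=look("chk"); o=robot.get_obs(); Tt=T@np.linalg.inv(s["hand_eye"]); print(o["finger_force"],o["wrist_force"].round(2),(np.linalg.norm(o["tool_pos"][:2])))
# positions in tool frame, plane at tool z = -(.0235) (ball centre .033 with TCP .0093)
def tl(uv):
    H=s["hand_eye"]; d=H[:3,:3]@np.array([(uv[0]-s["cx"])/s["fx"],-(uv[1]-s["cy"])/s["fy"],-1.]); q=H[:3,3]; return (q+d*(-.0238-q[2])/d[2]).round(4)
for t in("ball_mid","plate_dish","plate_well_a"):
    for d in finder.landmark_of("wrist",t)[:4]: print(t,np.round(d["xy"],1),round(d["confidence"],2),tl(d["xy"]))
E
python3 chk.py
```

```text
24.85 [ 0.48   -0.1883  0.0973] [3.1413 0.     0.9752] 0.0575
29.82337721477961 [ 1.07 -0.77 -3.16] 0.5156652624398086
ball_mid [277.2 279.6] 0.73 [-0.0007  0.0006 -0.0238]
ball_mid [279.6 164.3] 0.72 [ 0.0542  0.0016 -0.0238]
plate_dish [273.5 383.1] 0.24 [-0.0596 -0.0013 -0.0238]
```

Loose ball at (-0.7,0.6) mm from the dish centre, and the plate is level. Rotating slowly by +93°, so its -x end points at the jaws.

Emit:
drive_tool:
  deltas: "0 0 0 0 0 -0.008 45; 0 0 0 0 0 -0.022 45; 0 0 0 0 0 -0.042 45; 0 0 0 0 0 -0.067 45; 0 0 0 0 0 -0.095 45"

```text
time: 25.55
tool_pos: [0.4799, -0.1882, 0.097]
ee_rot: [-3.141, 0.0, 1.127]
wrist_force: [0.9, -0.6, -3.6]
width: 0.0579
finger_force: 29.8
```

Emit:
drive_tool:
  deltas: "0 0 0 0 0 -0.026 45; 0 0 0 0 0 -0.052 45; 0 0 0 0 0 -0.078 45; 0 0 0 0 0 -0.104 45; 0 0 0 0 0 -0.13 45"

```text
time: 26.05
tool_pos: [0.4799, -0.1883, 0.097]
ee_rot: [-3.141, 0.0, 1.331]
wrist_force: [-0.9, 0.3, -2.5]
width: 0.0574
finger_force: 29.8
```

Emit:
drive_tool:
  deltas: "0 0 0 0 0 -0.026 45; 0 0 0 0 0 -0.052 45; 0 0 0 0 0 -0.078 45; 0 0 0 0 0 -0.104 45; 0 0 0 0 0 -0.13 45"

```text
time: 26.55
tool_pos: [0.4799, -0.1883, 0.097]
ee_rot: [-3.141, 0.0, 1.536]
wrist_force: [-0.5, 0.4, -2.3]
width: 0.0576
finger_force: 29.8
```

```bash
python3 chk.py
```

```text
26.55 [ 0.4799 -0.1883  0.097 ] [-3.1414  0.      1.5355] 0.0576
29.823227854503784 [ 0.1  -0.13 -3.28] 0.5154995625375153
```

Emit:
drive_tool:
  deltas: "0 0 0 0 0 -0.026 45; 0 0 0 0 0 -0.052 45; 0 0 0 0 0 -0.078 45; 0 0 0 0 0 -0.104 45; 0 0 0 0 0 -0.13 45"

```text
time: 27.25
tool_pos: [0.4799, -0.1883, 0.0971]
ee_rot: [-3.142, 0.0, 1.738]
wrist_force: [-0.0, -0.9, -4.3]
width: 0.0582
finger_force: 29.8
```

Emit:
drive_tool:
  deltas: "0 0 0 0 0 -0.026 45; 0 0 0 0 0 -0.052 45; 0 0 0 0 0 -0.078 45; 0 0 0 0 0 -0.104 45; 0 0 0 0 0 -0.13 45"

```text
time: 27.75
tool_pos: [0.4799, -0.1883, 0.0971]
ee_rot: [-3.142, 0.0, 1.943]
wrist_force: [-0.2, 0.5, -3.1]
width: 0.0575
finger_force: 29.8
```

Emit:
drive_tool:
  deltas: "0 0 0 0 0 -0.026 45; 0 0 0 0 0 -0.052 45; 0 0 0 0 0 -0.078 45; 0 0 0 0 0 -0.104 45; 0 0 0 0 0 -0.13 45"

```text
time: 28.25
tool_pos: [0.4799, -0.1883, 0.097]
ee_rot: [-3.142, 0.0, 2.147]
wrist_force: [-0.1, -0.3, -2.8]
width: 0.058
finger_force: 29.8
```

Emit:
drive_tool:
  deltas: "0 0 0 0 0 -0.026 45; 0 0 0 0 0 -0.052 45; 0 0 0 0 0 -0.078 45; 0 0 0 0 0 -0.104 45; 0 0 0 0 0 -0.13 45"

```text
time: 28.75
tool_pos: [0.4799, -0.1883, 0.0971]
ee_rot: [-3.142, 0.0, 2.351]
wrist_force: [-0.3, 0.1, -4.1]
width: 0.0575
finger_force: 29.8
```

```bash
python3 chk.py; python3 - <<'E'
from rect import *
todo([.48,-.1883,.097],2.596)
for c in("top","scene"):
    s=snapshot(c)
    for d in finder.landmark_of(c,"vise_jaws"): print(atz(s,d["xy"],.177),d["confidence"])
E
```

```text
28.75 [ 0.4799 -0.1883  0.0971] [-3.1416e+00  1.0000e-04  2.3510e+00] 0.0575
29.823179048253223 [-0.13 -0.7  -3.82] 0.5155297599469794
ball_mid [277. 280.] 0.83 [-0.0009  0.0007 -0.0238]
plate_dish [200.3 321.5] 0.47 [-0.0233 -0.037  -0.0238]
todo [-0.     0.     0.001] [-0.     0.    -0.157]
[ 0.67371945 -0.30336777  0.177     ] 0.73
[ 0.66143202 -0.3091426   0.177     ] 0.93
```

Last part of the turn, then settling and a final check.

Emit:
drive_tool:
  deltas: "0 0 0 0 0 -0.026 45; 0 0 0 0 0 -0.052 45; 0 0 0 0 0 -0.076 45; 0 0 0 0 0 -0.098 45; 0 0 0 0 0 -0.117 45"

```text
time: 29.65
tool_pos: [0.4799, -0.1883, 0.0971]
ee_rot: [-3.142, 0.0, 2.535]
wrist_force: [0.3, -1.1, -3.4]
width: 0.0579
finger_force: 29.8
```

Emit:
drive_tool:
  deltas: "0 0 0 0 0 -0.015 45; 0 0 0 0 0 -0.026 45; 0 0 0 0 0 -0.034 45; 0 0 0 0 0 -0.038 45; 0 0 0 0 0 -0.038 45"

```text
time: 30.15
tool_pos: [0.4799, -0.1883, 0.0971]
ee_rot: [-3.142, 0.0, 2.593]
wrist_force: [-0.1, -0.1, -2.2]
width: 0.0578
finger_force: 29.8
```

Emit:
drive_tool:
  deltas: "0 0 0 0 0 0 45; 0 0 0 0 0 0 45; 0 0 0 0 0 0 45; 0 0 0 0 0 0 45; 0 0 0 0 0 0 45"

```text
time: 30.65
tool_pos: [0.4799, -0.1883, 0.0971]
ee_rot: [-3.142, 0.0, 2.593]
wrist_force: [-0.0, 0.7, -2.8]
width: 0.0578
finger_force: 29.8
```

```bash
python3 chk.py; python3 - <<'E'
from h import *
# dark/grey round blobs expected at the three ball places: compare against earlier grips numerically
s=snapshot("wrist"); H=s["hand_eye"]; g=cv2.cvtColor(s["img"],cv2.COLOR_RGB2HSV)
for x in(.056,0):
    c=np.linalg.inv(H)@np.array([x,0,-.0238,1]); u=int(s["cx"]+s["fx"]*c[0]/-c[2]);v=int(s["cy"]-s["fy"]*c[1]/-c[2])
    w=g[v-30:v+31,u-30:u+31]; m=cv2.morphologyEx((w[:,:,1]<70).astype(np.uint8),cv2.MORPH_OPEN,np.ones((7,7)))
    n,l,st,ce=cv2.connectedComponentsWithStats(m); k=l[30,30]; print("expected",u,v,"blob",k,st[k].tolist(),(ce[k]+[u-30,v-30]).round(1))
for c in("top","scene"):
    s=snapshot(c); o=robot.get_obs()["tool_pos"]
    for d in finder.look_for(c,"ball_1")[:6]: print(c,d["xy"],round(d["confidence"],2),atz(s,d["xy"],o[2]+.0238).round(3))
    yaw=robot.get_obs()["ee_rot"][2]
    for x in(-.056,0,.056):
        p=[o[0]+x*np.cos(yaw),o[1]+x*np.sin(yaw),o[2]+.0238]; u=proj(s,p).round().astype(int); print(u,s["img"][u[1],u[0]])
    v=cv2.resize(s["img"][max(u[1]-60,0):u[1]+60,max(u[0]-60,0):u[0]+60],(480,480)); cv2.imwrite(f"pics/fin_{c}.png",v[:,:,::-1])
E
```

```text
30.65 [ 0.4799 -0.1883  0.0971] [-3.1415  0.      2.5932] 0.0578
29.82335638051154 [-0.32 -0.01 -2.72] 0.5155719340159193
ball_mid [276.  280.5] 0.66 [-0.0012  0.0002 -0.0238]
expected 275 160 blob 1 [6, 6, 50, 51, 2015] [275.8 161.1]
expected 275 278 blob 1 [9, 9, 45, 47, 1668] [275.9 280.1]
[396 223] [60 81 76]
[386 242] [66 89 83]
[376 262] [66 88 82]
scene [171.4, 187.1] 0.49 [ 0.538 -0.211  0.121]
[171 184] [75 72 70]
[190 177] [76 74 71]
[209 169] [53 52 51]
```

All three balls are in place and the plate is steady and level, pointing at the jaws. Handing in.

```bash
python3 -c "
from bench import robot
print(robot.close_job())"
```

```text
the job is handed in; nothing more can be done
None
```

The job is handed in: both large balls are in the end wells, and the plate is held level about 8 to 9 cm above the board, turned about 93° with one end pointing at the vise jaws and the loose ball about 1 mm from the dish centre. I viewed 11 pictures, one over the limit of 10, and no verdict came back on hand-in.

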